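# Set the stock tags on the pigment board

### The arm

A 7-joint arm with a two-finger parallel gripper is mounted at the origin on the work surface. World frame = base frame: x ahead of the robot, y to its left, z up, the work surface at z = 0. Lengths are in m, angles in rad, forces in N, time in s.
With the tool pointing down it reaches from about 0.35 to 0.9 m from the base axis. Payload 19.9 kg.
Tool frame: the origin (TCP) lies at the very end of the fingers, on their centre line; the grasp point (between the pads) lies 19 mm behind it (manip.grip_depth is the distance from the TCP to the grasp point, in m); z points along the fingers, y is the line along which they close (so a half turn about z gives the same grasp; the last joint's range is limited). The gripper opens to 94 mm and grips with 3 to 60 N. Pads are 16 mm wide; open, the fingers measure 119 mm over their backs; the gripper's body (75 mm by 177 mm) begins 78 mm behind the grasp point.
Start: joints at [1.079, 0.417, -0.01, 1.614, 0.005, 1.111, -0.053], TCP at [0.272, -0.563, 0.169] pointing down, gripper open.
Joint ranges: [-2.81, 2.81], [-0.39, 2.02], [-1.27, 1.25], [0.06, 2.57], [-1.19, 4.33], [0.19, 2], [-2.82, 2.82]. Speed limits (rad/s): [1.89, 1.89, 2.39, 2.39, 3.01, 3.01, 3.01].

### API

Orientations are given as a rotation vector (axis times angle).
In Python, from bench import telemetry, cams, workorder, manip gives the robot as it stands. The module is installed in compiled form; this text tells all that it offers.
- The arm moves only by the tool send_rows, never from a script. Its argument "motion" is a list of rows, each a list of 3 entries, a list of its own where there are three numbers: the closure, from 0 (fully open) to 1 (shut), then the shift along the tool's x, y, z in m, then the turn, a rotation vector about the tool's x, y, z in rad. In form: [[gripper, [tx, ty, tz], [wx, wy, wz]], ...]. A call has 1 to 12 rows; each row shifts and turns the commanded pose from where the row before left it, along the tool's axes as they then stand; what a row does not reach is not made up. A row lasts 1/12 s, in which the tool goes at most 41.7 mm and 7.16 degrees, less where a joint would pass 70% of its speed; a pose out of reach is approached as far as the arm can. A call with a gripper value outside its range is refused whole. The fingers move at their own pace and stop on an object; "newtons" is the grip in N (left out, the last holds). Time passes only in rows, so rows that do not move let the fingers close. It gives the time, the measured TCP pose, the force, the opening and the grip force at its end, in the units of the state.
- telemetry.get_state(): the state, without advancing time (a new reading comes with each control period).
- cams.get_image(name): name is "scene" or "side" or "wrist"; returns a dict with "pixels" (480x640x3 uint8, red, green, blue), "range_z" (480x640 float32, m along the optical axis (not along the pixel's ray), 0 where there is no reading), "mtx" (3x3 intrinsics, pixels), "T" (4x4, takes a point from camera to world coordinates). Camera axes: x right, y up, looking along -z (the intrinsics and any distortion apply to the point x, -y, -z); pixel columns grow to the right and rows downward; lengths in m; the calibration is good to about 2 mm. The wrist camera is an equidistant fisheye: a pixel r from the principal point sees the ray r / f radians off the axis. A picture is of the moment at which its call begins.
- workorder.hand_in(): hands the job in; it is judged then, once.
The state is a dict: "time": time; "joint_positions": joint angles; "dq": joint speeds; "tau": joint torques, N m; "tcp_pos": TCP position; "tcp_rot": TCP orientation; "wrist_force": force on the tool from outside, world axes, zero at the start; "wrist_torque": the same for the moment, N m; "finger_gap": finger opening in m; "grasp_force": force on a finger pad.
Only numpy, scipy, OpenCV 4.12 (cv2) and the standard library are available. Lean on these libraries where they do the work, as an engineer would, in place of code of your own. Each camera call takes 0.05 s, during which the arm holds its last target. There are 200 camera calls.

### The job

Each of the four bins on the stock board has its own hinged tag in front of it, which tips over either way: leaning back towards its bin it shows the face with the round disc (in stock), leaning forward away from the bin it shows the face with the cross (reorder). Push tags over with the fingertips, so that in the end only the bins packed full of jars show the disc and every other bin, empty or nearly so, shows the cross, each tag fully over. Pick up nothing, and leave the loose things on and around the board where they are.

Things in the scene. Friction and masses are not known exactly. Their poses are not given: they have to be found in the camera images.
- bin_a (a point): centre of the open top (rim height) of bin a, a fixed grey plastic bin 105 mm deep, 95 mm wide, 50 mm high, on the stock board. This bin is FULL: packed with six lidded jars (fixed in it, standing 21 mm above the rim). x axis: from its tag towards the bin.
- hinge_a (a point): middle of the hinge axis of bin a's tag, 45 mm above the table; fixed to the stand, does not tip. x axis: level, from the tag towards its bin (bin's front wall 120 mm along it); y: along the hinge; z up. The stand is 80 mm wide, its cheeks end 11 mm above the hinge. The tag is an aluminium plate 60 mm wide, 4 mm thick, reaching 75 mm from the hinge.
- tag_a (a joint): tip angle of bin a's tag, rad: 0 upright; +0.65 (stop) leaning back towards its bin, disc face up (in stock); -0.65 (stop) leaning forward, away from its bin, cross face up (reorder). About 40 g, turns freely: pushed past upright it falls to the stop by itself within a second; it can just balance upright.
- bin_b (a point): centre of the open top (rim height) of bin b, a fixed grey plastic bin 105 mm deep, 95 mm wide, 50 mm high, on the stock board. This bin is FULL: packed with six lidded jars (fixed in it, standing 21 mm above the rim). x axis: from its tag towards the bin.
- hinge_b (a point): middle of the hinge axis of bin b's tag, 45 mm above the table; fixed to the stand, does not tip. x axis: level, from the tag towards its bin (bin's front wall 120 mm along it); y: along the hinge; z up. The stand is 80 mm wide, its cheeks end 11 mm above the hinge. The tag is an aluminium plate 60 mm wide, 4 mm thick, reaching 75 mm from the hinge.
- tag_b (a joint): tip angle of bin b's tag, rad: 0 upright; +0.65 (stop) leaning back towards its bin, disc face up (in stock); -0.65 (stop) leaning forward, away from its bin, cross face up (reorder). About 40 g, turns freely: pushed past upright it falls to the stop by itself within a second; it can just balance upright.
- bin_c (a point): centre of the open top (rim height) of bin c, a fixed grey plastic bin 105 mm deep, 95 mm wide, 50 mm high, on the stock board. This bin is NOT full: empty. x axis: from its tag towards the bin.
- hinge_c (a point): middle of the hinge axis of bin c's tag, 45 mm above the table; fixed to the stand, does not tip. x axis: level, from the tag towards its bin (bin's front wall 120 mm along it); y: along the hinge; z up. The stand is 80 mm wide, its cheeks end 11 mm above the hinge. The tag is an aluminium plate 60 mm wide, 4 mm thick, reaching 75 mm from the hinge.
- tag_c (a joint): tip angle of bin c's tag, rad: 0 upright; +0.65 (stop) leaning back towards its bin, disc face up (in stock); -0.65 (stop) leaning forward, away from its bin, cross face up (reorder). About 40 g, turns freely: pushed past upright it falls to the stop by itself within a second; it can just balance upright.
- bin_d (a point): centre of the open top (rim height) of bin d, a fixed grey plastic bin 105 mm deep, 95 mm wide, 50 mm high, on the stock board. This bin is NOT full: only one such jar left in it. x axis: from its tag towards the bin.
- hinge_d (a point): middle of the hinge axis of bin d's tag, 45 mm above the table; fixed to the stand, does not tip. x axis: level, from the tag towards its bin (bin's front wall 120 mm along it); y: along the hinge; z up. The stand is 80 mm wide, its cheeks end 11 mm above the hinge. The tag is an aluminium plate 60 mm wide, 4 mm thick, reaching 75 mm from the hinge.
- tag_d (a joint): tip angle of bin d's tag, rad: 0 upright; +0.65 (stop) leaning back towards its bin, disc face up (in stock); -0.65 (stop) leaning forward, away from its bin, cross face up (reorder). About 40 g, turns freely: pushed past upright it falls to the stop by itself within a second; it can just balance upright.
- board: plywood stock board under all the stands and bins, fixed, 300 by 540 by 15 mm; origin under its centre, x axis from the tags to the bins. The four stations (tag stand, bin behind it) stand side by side about 130 mm apart, in an order that changes.
- small_jar: bystander, to be left alone: small glass jar, 30 mm across, 42 mm high, loose on the board between two stands; origin under its centre
- weight: bystander, to be left alone: small brass weight, 28 mm across, 36 mm high, loose on the board between two stands; origin under its centre
- tape_roll: bystander, to be left alone: roll of paper tape lying flat, 80 mm across, 24 mm high, loose on the table left of the board; origin under its centre
- spatula: bystander, to be left alone: spatula 190 mm long lying on the table right of the board, loose; x axis along it
- paint_tin: bystander, to be left alone: paint tin, 84 mm across, 100 mm high, loose, left of the board; origin under its centre
- cup: bystander, to be left alone: white cup, 72 mm across, 85 mm high, loose, right of the board; origin under its centre

How it is judged:
By the outcome, as a careful person would: the job done as asked, in the order asked, and still so for the second after the job is handed in, with the robot touching nothing.
It also fails if it takes over 61 s, if anything falls off the work surface, if the arm or the gripper's body presses on something with over 40 N, if the wrist force passes 120 N, or if a joint passes its speed limit or range.

## Working session

There is one attempt and no reset: what is moved stays moved. The work goes in short steps, Python scripts to look and compute and a tool call to move; the robot and the scene stay as the last step left them, time stands still between calls to the robot, and variables do not carry over. Pictures are saved under pics/ and viewed, at most 10 in all, crops included, and the job is handed in when it is done.

Besides the shell and the picture viewer there is one more tool, called after "Request:" as name([rows], argument=value, ...), one row to a line, values as JSON. send_rows: Moves the arm, as the interface text tells. Its arguments: {"type":"object","properties":{"motion":{"type":"array","items":{"type":"array"}},"newtons":{"type":"number"}},"required":["motion"]}

```bash
mkdir -p pics; cat > h.py <<'E'
import numpy as np, cv2
from bench import telemetry, cams
def grab(n,save=None):
    d=cams.get_image(n)
    if save: cv2.imwrite('pics/'+save,d["pixels"][:,:,::-1])
    return d
def world(d):
    K=d["mtx"];z=d["range_z"];v,u=np.mgrid[:480,:640]
    p=np.stack([(u-K[0,2])/K[0,0]*z,-(v-K[1,2])/K[1,1]*z,-z],-1)
    return p@d["T"][:3,:3].T+d["T"][:3,3]
E
python3 - <<'E'
from h import *
for n in("scene","side"):
    d=grab(n,n+'.png'); np.savez(n+'.npz',w=world(d),**d); print(n,d["T"].round(2).tolist(),d["mtx"].tolist(),(d["range_z"]>0).mean())
s=telemetry.get_state();print(s["time"],s["tcp_pos"],s["tcp_rot"],s["wrist_force"])
E
```

```text
scene [[0.65, -0.49, 0.59, 1.37], [0.76, 0.42, -0.49, -0.7], [-0.01, 0.77, 0.64, 0.95], [0.0, 0.0, 0.0, 1.0]] [[539.2696755762469, 0.0, 318.9379680293204], [0.0, 539.2696755762469, 247.47643394927272], [0.0, 0.0, 1.0]] 0.995810546875
side [[-0.69, 0.43, -0.58, -0.07], [-0.72, -0.38, 0.57, 0.66], [0.02, 0.82, 0.58, 0.72], [0.0, 0.0, 0.0, 1.0]] [[438.9085275218005, 0.0, 324.7830946073125], [0.0, 438.9085275218005, 237.04470282811297], [0.0, 0.0, 1.0]] 0.99591796875
0.1 [ 0.27155658 -0.56249111  0.16811172] [-3.06145315e+00 -7.00363001e-01  5.05898277e-04] [-0.65991117  0.32595329 -0.01957584]
```

View pics/scene.png

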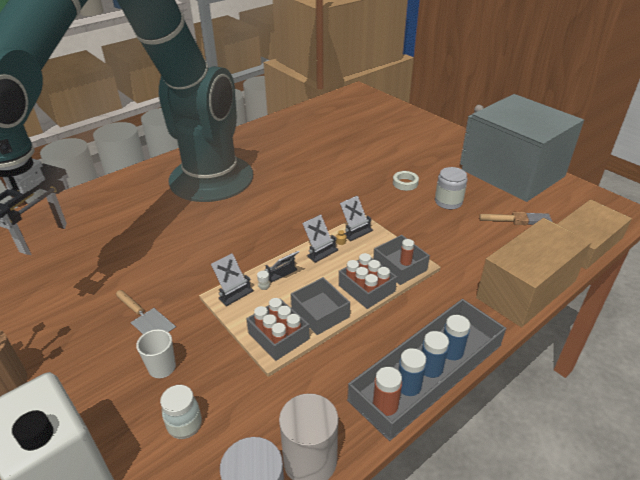

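View pics/side.png

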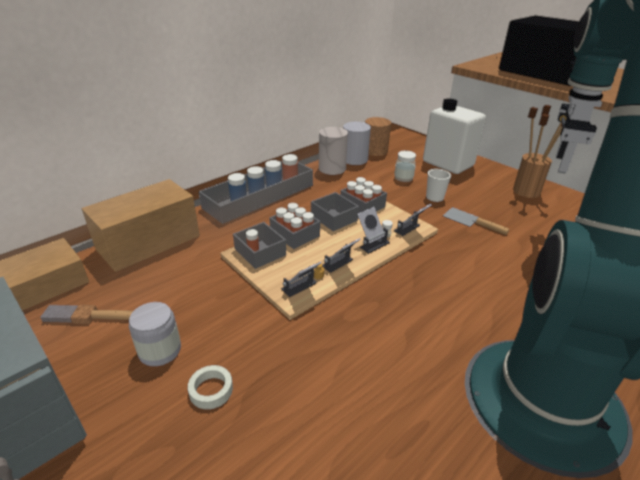

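The scene image shows four stations. At (233,280) the bin is full and shows the cross. At (283,265) the bin is empty and shows the disc. At (320,240) the bin is full and shows the cross. At (355,217) the bin has one jar and already shows the cross. The small jar is at (263,280) and the weight at (341,237). So tags 1, 2 and 3 need flipping.

```bash
python3 - <<'E'
from h import *
W=[];C=[]
for n in("scene","side"):
    f=np.load(n+'.npz');W.append(f['w'].reshape(-1,3));C.append(cv2.cvtColor(f['pixels'],cv2.COLOR_RGB2HSV).reshape(-1,3))
w,c=np.vstack(W),np.vstack(C)
m=(abs(w[:,2]-.015)<.004)&(w[:,0]>.3)&(w[:,0]<1)&(abs(w[:,1])<.5)&(c[:,2]>150)
img=np.zeros((1000,1000),np.uint8); q=((w[m][:,:2]-[.2,-.5])*1000).astype(int); img[q[:,1],q[:,0]]=255
img=cv2.morphologyEx(img,cv2.MORPH_CLOSE,np.ones((9,9)))
cs=max(cv2.findContours(img,0,2)[0],key=cv2.contourArea);r=cv2.minAreaRect(cs);print(r)
bx=cv2.boxPoints(r)/1000+[.2,-.5];ctr=np.array(r[0])/1000+[.2,-.5]
e=[(bx[1]-bx[0]),(bx[2]-bx[1])];s=min(e,key=np.linalg.norm);x=s/np.linalg.norm(s)
if x@ctr<0:x=-x
y=np.array([-x[1],x[0]]);print('ctr',ctr,'x',x,np.arctan2(x[1],x[0]))
l=np.c_[(w[:,:2]-ctr)@np.c_[x,y],w[:,2]]
np.savez('l.npz',ctr=ctr,x=x,y=y)
# tops
b=(abs(l[:,0])<.17)&(abs(l[:,1])<.29)&(l[:,2]>.022)&(l[:,2]<.16)
L=l[b]; V=c[b]
# rendered board-frame height map (x up = bins), 2px/mm-ish
H=np.zeros((360,620),np.float32)
for p in L: 
    u,v=int((.3-p[1])*1000),int((.18-p[0])*1000)
    H[v,u]=max(H[v,u],p[2])
cv2.imwrite('pics/h.png',cv2.applyColorMap((H/.13*255).clip(0,255).astype(np.uint8),cv2.COLORMAP_JET))
k=(L[:,0]<0)&(L[:,2]>.045)
lab,_=[],0
M=np.zeros((620,400),np.uint8);M[((L[k,1]+.3)*1000).astype(int),((L[k,0]+.2)*1000).astype(int)]=255
M=cv2.morphologyEx(M,cv2.MORPH_CLOSE,np.ones((9,9)))
N,lb,st,_=cv2.connectedComponentsWithStats(M)
for i in range(1,N):
    if st[i,4]<200: continue
    a=lb[((L[:,1]+.3)*1000).astype(int),((L[:,0]+.2)*1000).astype(int)]==i; P=L[a&k]
    print('comp',P[:,:2].min(0).round(3),P[:,:2].max(0).round(3),'zmax',P[:,2].max().round(3),len(P))
    for z in np.arange(.05,.12,.01):
        t=P[abs(P[:,2]-z)<.005]
        if len(t)>5: print('  z%.2f'%z,np.median(t[:,:2],0).round(3),t[:,:2].min(0).round(3),t[:,:2].max(0).round(3))
E
```

```text
((417.55706787109375, 445.9891052246094), (545.8688354492188, 304.6845703125), 87.69623565673828)
ctr [ 0.61755707 -0.05401089] x [ 0.99919176 -0.04019746] -0.04020829327369546
comp [-0.139 -0.244] [-0.079 -0.156] zmax 0.109 954
  z0.05 [-0.091 -0.195] [-0.104 -0.244] [-0.08  -0.156]
  z0.06 [-0.098 -0.201] [-0.112 -0.238] [-0.079 -0.162]
  z0.07 [-0.107 -0.199] [-0.12  -0.231] [-0.098 -0.165]
  z0.08 [-0.115 -0.199] [-0.127 -0.231] [-0.105 -0.165]
  z0.09 [-0.121 -0.2  ] [-0.133 -0.231] [-0.111 -0.166]
  z0.10 [-0.13  -0.203] [-0.139 -0.232] [-0.116 -0.165]
  z0.11 [-0.132 -0.202] [-0.137 -0.23 ] [-0.127 -0.174]
comp [-0.098 -0.146] [-0.04  -0.021] zmax 0.109 925
  z0.05 [-0.084 -0.092] [-0.098 -0.144] [-0.058 -0.021]
  z0.06 [-0.077 -0.101] [-0.095 -0.146] [-0.058 -0.034]
  z0.07 [-0.07  -0.064] [-0.079 -0.1  ] [-0.063 -0.035]
  z0.08 [-0.063 -0.067] [-0.074 -0.1  ] [-0.054 -0.034]
  z0.09 [-0.055 -0.067] [-0.064 -0.1  ] [-0.046 -0.035]
  z0.10 [-0.047 -0.067] [-0.056 -0.101] [-0.042 -0.035]
  z0.11 [-0.043 -0.065] [-0.048 -0.098] [-0.04  -0.043]
comp [-0.129  0.019] [-0.072  0.111] zmax 0.109 808
  z0.05 [-0.082  0.072] [-0.092  0.019] [-0.072  0.111]
  z0.06 [-0.089  0.064] [-0.103  0.022] [-0.072  0.104]
  z0.07 [-0.098  0.065] [-0.11  0.03] [-0.088  0.097]
  z0.08 [-0.105  0.061] [-0.118  0.033] [-0.091  0.097]
  z0.09 [-0.114  0.065] [-0.123  0.032] [-0.104  0.097]
  z0.10 [-0.122  0.064] [-0.129  0.032] [-0.11   0.096]
  z0.11 [-0.124  0.059] [-0.126  0.032] [-0.117  0.09 ]
comp [-0.137  0.122] [-0.075  0.241] zmax 0.109 837
  z0.05 [-0.089  0.189] [-0.101  0.122] [-0.078  0.241]
  z0.06 [-0.096  0.196] [-0.108  0.125] [-0.075  0.234]
  z0.07 [-0.105  0.195] [-0.118  0.164] [-0.096  0.229]
  z0.08 [-0.113  0.196] [-0.123  0.164] [-0.101  0.23 ]
  z0.09 [-0.121  0.197] [-0.132  0.164] [-0.105  0.229]
  z0.10 [-0.13   0.196] [-0.137  0.165] [-0.116  0.229]
  z0.11 [-0.131  0.189] [-0.134  0.164] [-0.126  0.22 ]
```

View pics/h.png

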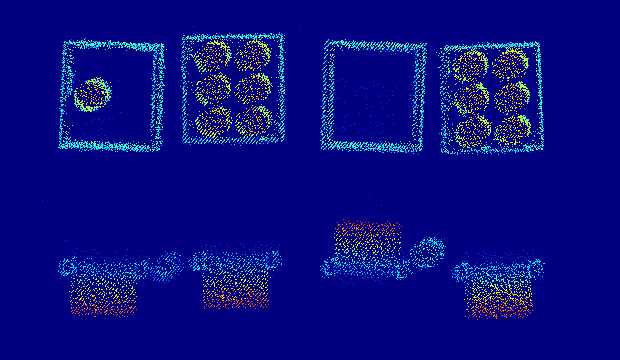

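The height map in the board frame confirms the layout. The hinges lie at (x, y) of about (-.088,-.200), (-.087,-.067), (-.078,.064) and (-.087,.197). The tag tips lie about ±45 mm from them. First I close the gripper and turn the tool to align with the board.

Request:
send_rows([
  [1,[0,0,0],[0,0,0.098]],
  [1,[0,0,0],[0,0,0.098]],
  [1,[0,0,0],[0,0,0.098]],
  [1,[0,0,0],[0,0,0.098]],
  [1,[0,0,0],[0,0,0.098]],
  [1,[0,0,0],[0,0,0]],
])

```text
time: 0.6
tcp_pos: [0.2717, -0.5626, 0.1683]
tcp_rot: [-3.14, 0.071, 0.001]
wrist_force: [-0.7, 0.3, -0.1]
finger_gap: 0.0577
grasp_force: 0.0
```

Request:
send_rows([
  [1,[0.0136,-0.0293,0],[0,0,0]],
  [1,[0.0136,-0.0293,0],[0,0,0]],
  [1,[0.0136,-0.0293,0],[0,0,0]],
  [1,[0.0136,-0.0293,0],[0,0,0]],
  [1,[0.0136,-0.0293,0],[0,0,0]],
  [1,[0.0136,-0.0293,0],[0,0,0]],
  [1,[0.0136,-0.0293,0],[0,0,0]],
  [1,[0.0136,-0.0293,0],[0,0,0]],
  [1,[0.0136,-0.0293,0],[0,0,0]],
  [1,[0.0136,-0.0293,0],[0,0,0]],
  [1,[0.0136,-0.0293,0],[0,0,0]],
  [1,[0,0,0],[0,0,0]],
])

```text
time: 1.6
tcp_pos: [0.4368, -0.2413, 0.1687]
tcp_rot: [-3.14, 0.046, -0.001]
wrist_force: [0.9, 1.1, 0.1]
finger_gap: 0.0001
grasp_force: 0.0
```

```bash
cat > st.py <<'E'
from h import *
from scipy.spatial.transform import Rotation as R
s=telemetry.get_state();f=np.load('l.npz');p=s["tcp_pos"];x=R.from_rotvec(s["tcp_rot"]).as_matrix()
print(s["time"],'board',((p[:2]-f['ctr'])@np.c_[f['x'],f['y']]).round(4),p[2].round(4),'toolx',x[:,0].round(3),'z',x[:,2].round(3),s["wrist_force"].round(1),s["finger_gap"])
E
python3 st.py
```

```text
1.6 board [-0.1731 -0.1944] 0.1687 toolx [ 1.    -0.03   0.001] z [ 0.001  0.001 -1.   ] [0.9 1.1 0.1] 0.00010259586110949515
```

Request:
send_rows([
  [1,[0,0.003,0.02],[0,0,0]],
  [1,[0,0.003,0.02],[0,0,0]],
  [1,[0,0,0.02],[0,0,0]],
  [1,[0,0,0.02],[0,0,0]],
  [1,[0.012,0,0],[0,0,0]],
  [1,[0.012,0,0],[0,0,0]],
  [1,[0.012,0,0],[0,0,0]],
  [1,[0.012,0,0],[0,0,0]],
  [1,[0.012,0,0],[0,0,0]],
  [1,[0.012,0,0],[0,0,0]],
  [1,[0.012,0,0],[0,0,0]],
  [1,[0.012,0,0],[0,0,0]],
])

```text
time: 2.6
tcp_pos: [0.5314, -0.2568, 0.0896]
tcp_rot: [3.141, -0.059, 0.001]
wrist_force: [0.5, -0.1, 0.9]
finger_gap: 0.0004
grasp_force: 0.0
```

```bash
python3 st.py; python3 - <<'E'
from h import *
d=grab('side');cv2.imwrite('pics/s1.png',cv2.resize(d['pixels'][170:310,220:450,::-1],None,fx=3,fy=3))
E
```

```text
2.6 board [-0.0779 -0.2061] 0.0896 toolx [ 0.999 -0.037  0.001] z [ 0.001 -0.    -1.   ] [ 0.5 -0.1  0.9] 0.00037119311036698673
```

View pics/s1.png

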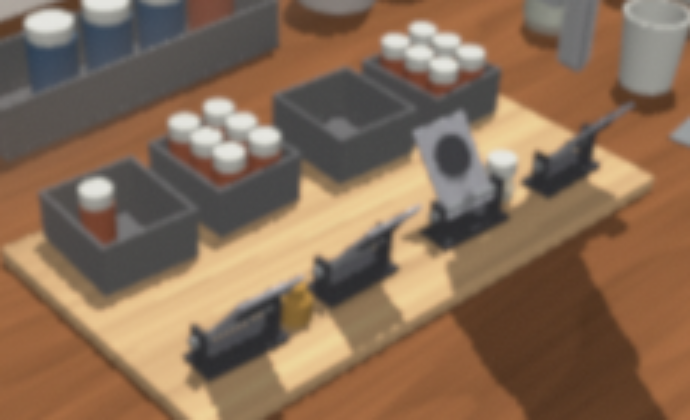

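The crop shows tag 1 at (580,150) apparently still forward, with the finger tip near (575,65). I'll check that against the projected TCP.

```bash
python3 st.py; python3 - <<'E'
from h import *
d=grab('side');T=np.linalg.inv(d['T'])
def pr(p):
    c=T[:3,:3]@p+T[:3,3];K=d['mtx'];return (K[0,0]*c[0]/-c[2]+K[0,2]).round(),(K[1,2]-K[1,1]*c[1]/-c[2]).round()
print('tcp',pr(telemetry.get_state()['tcp_pos']),'hinge1',pr(np.array([.5217,-.2503,.045])))
cv2.imwrite('pics/s2.png',cv2.resize(d['pixels'][120:260,320:520,::-1],None,fx=3,fy=3))
E
```

```text
2.65 board [-0.076  -0.2056] 0.0896 toolx [ 0.999 -0.037  0.002] z [ 0.002 -0.    -1.   ] [-0.   1.4 -1. ] 8.460062734887667e-05
tcp (np.float64(408.0), np.float64(203.0)) hinge1 (np.float64(408.0), np.float64(218.0))
```

View pics/s2.png

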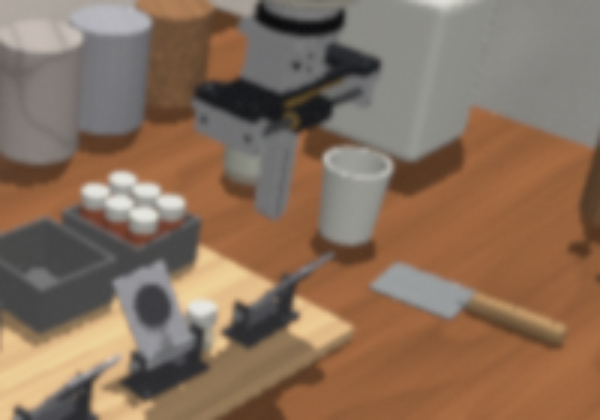

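The finger tip appears at about (410,192), while the projected TCP is (408,203). Tag 1 is unmoved. I'll measure the finger tip by depth in both views.

```bash
python3 - <<'E'
from h import *
f=np.load('l.npz');p=telemetry.get_state()['tcp_pos']
out=[]
for n in('scene','side'):
    d=grab(n);w=world(d);o=np.load(n+'.npz')
    ch=(abs(o['range_z']-d['range_z'])>.02)&(np.linalg.norm(w[:,:,:2]-p[:2],axis=2)<.09)
    v,u=np.nonzero(ch&(w[:,:,2]<.2)); q=w[v,u]; i=np.argsort(q[:,2])[:8]
    print(n,len(q));print(np.c_[u,v][i].tolist(),q[i].round(3).tolist(),((q[i][:,:2]-f['ctr'])@np.c_[f['x'],f['y']]).round(3).tolist())
    T=np.linalg.inv(d['T']);c=T[:3,:3]@p+T[:3,3];K=d['mtx'];print('proj tcp',K[0,0]*c[0]/-c[2]+K[0,2],K[1,2]-K[1,1]*c[1]/-c[2])
    out.append(cv2.resize(d['pixels'][200:320,200:400,::-1] if n=='scene' else d['pixels'][140:260,320:520,::-1],None,fx=3,fy=3,interpolation=2)[:300])
cv2.imwrite('pics/s3.png',np.vstack(out))
E
python3 st.py
```

```text
scene 340
[[212, 323], [203, 316], [268, 301], [258, 295], [204, 297], [267, 297], [262, 294], [254, 287]] [[0.547, -0.337, 0.001], [0.515, -0.342, 0.001], [0.587, -0.202, 0.015], [0.555, -0.208, 0.015], [0.475, -0.312, 0.015], [0.576, -0.196, 0.016], [0.56, -0.2, 0.017], [0.528, -0.201, 0.018]] [[-0.059, -0.286], [-0.091, -0.292], [-0.024, -0.149], [-0.057, -0.157], [-0.132, -0.264], [-0.036, -0.144], [-0.051, -0.148], [-0.084, -0.151]]
proj tcp 233.02460142460455 276.7840276508021
side 271
[[434, 231], [419, 233], [406, 238], [433, 232], [414, 241], [410, 242], [416, 230], [406, 228]] [[0.461, -0.303, 0.009], [0.483, -0.259, 0.01], [0.492, -0.211, 0.011], [0.458, -0.292, 0.012], [0.467, -0.215, 0.012], [0.471, -0.202, 0.013], [0.496, -0.263, 0.013], [0.514, -0.238, 0.021]] [[-0.146, -0.255], [-0.126, -0.211], [-0.119, -0.162], [-0.15, -0.244], [-0.144, -0.167], [-0.14, -0.154], [-0.113, -0.213], [-0.096, -0.188]]
proj tcp 408.11520792545525 202.84816386269767
2.8 board [-0.0793 -0.206 ] 0.089 toolx [ 0.999 -0.039 -0.   ] z [-0.  0. -1.] [ 0.6  0.4 -0. ] 0.0004850289196142046
```

View pics/s3.png

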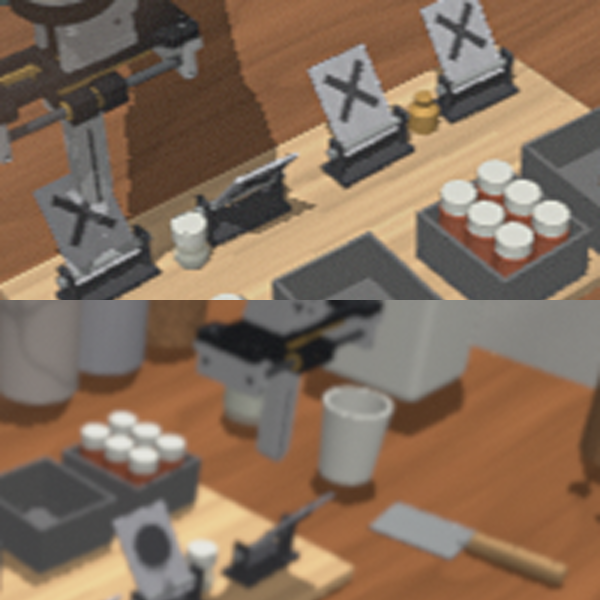

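```bash
python3 - <<'E'
from h import *
f=np.load('l.npz')
for n,px in(('side',[(412,165),(412,172),(411,180),(411,188),(411,190),(411,196)]),('scene',[(228,246),(229,252),(230,258),(231,264),(231,268),(226,275),(230,285)])):
    d=grab(n);w=world(d)
    for u,v in px:
        q=np.median(w[v-1:v+2,u-1:u+2].reshape(-1,3),0);print(n,u,v,q.round(3),((q[:2]-f['ctr'])@np.c_[f['x'],f['y']]).round(3))
s=telemetry.get_state();print(s['joint_positions'],s['tcp_pos'])
E
```

```text
side 412 165 [ 0.52  -0.23   0.218] [-0.09 -0.18]
side 412 172 [ 0.527 -0.243  0.191] [-0.083 -0.193]
side 411 180 [ 0.525 -0.242  0.169] [-0.085 -0.192]
side 411 188 [ 0.522 -0.244  0.146] [-0.088 -0.193]
side 411 190 [ 0.522 -0.244  0.137] [-0.088 -0.193]
side 411 196 [ 0.641 -0.434 -0.003] [ 0.039 -0.379]
scene 228 246 [ 0.539 -0.261  0.19 ] [-0.07 -0.21]
scene 229 252 [ 0.538 -0.259  0.171] [-0.071 -0.208]
scene 230 258 [ 0.539 -0.259  0.155] [-0.07  -0.208]
scene 231 264 [ 0.538 -0.26   0.135] [-0.072 -0.209]
scene 231 268 [ 0.496 -0.24   0.082] [-0.114 -0.191]
scene 226 275 [ 0.502 -0.259  0.075] [-0.107 -0.21 ]
scene 230 285 [ 0.515 -0.259  0.052] [-0.094 -0.209]
[ 0.48022032  0.44163139 -0.10358577  1.77752824  0.05551658  0.92537215
 -1.25743106] [ 0.52944246 -0.25680993  0.0889206 ]
```

By depth the visible finger tip is at z≈.134, not .089, so the true tips sit about 45 mm above the reported TCP. I'll check that against the starting picture.

```bash
python3 - <<'E'
from h import *
w=np.load('scene.npz')['w']
p=np.array([.272,-.563])
m=(np.linalg.norm(w[:,:,:2]-p,axis=2)<.08)&(w[:,:,2]>.05)
v,u=np.nonzero(m);q=w[v,u];i=np.argsort(q[:,2])[:12]
print(np.c_[u,v][i].tolist());print(q[i].round(3).tolist())
E
```

```text
[[61, 228], [30, 254], [63, 228], [64, 228], [59, 227], [62, 228], [29, 254], [60, 227], [61, 227], [64, 227], [58, 227], [30, 253]]
[[0.254, -0.521, 0.205], [0.301, -0.605, 0.205], [0.257, -0.518, 0.206], [0.26, -0.516, 0.207], [0.249, -0.524, 0.207], [0.258, -0.52, 0.207], [0.302, -0.607, 0.207], [0.252, -0.522, 0.208], [0.254, -0.52, 0.208], [0.258, -0.515, 0.208], [0.249, -0.526, 0.208], [0.301, -0.604, 0.208]]
```

The start picture shows the same: tips at .205 against a reported .168. The real finger end is about 40 mm short of the reported TCP, so I'll go 40 mm lower. First I back off, descend and push.

Request:
send_rows([
  [1,[-0.025,0,0],[0,0,0]],
  [1,[-0.025,-0.003,0],[0,0,0]],
  [1,[-0.025,-0.003,0],[0,0,0]],
  [1,[-0.02,0,0],[0,0,0]],
  [1,[0,0,0],[0,0,0]],
  [1,[0,0,0.013],[0,0,0]],
  [1,[0,0,0.013],[0,0,0]],
  [1,[0,0,0.013],[0,0,0]],
  [1,[0,0,0],[0,0,0]],
])

```text
time: 3.65
tcp_pos: [0.4341, -0.2464, 0.0481]
tcp_rot: [-3.14, 0.063, 0.004]
wrist_force: [-0.0, 1.0, 0.4]
finger_gap: 0.0005
grasp_force: 0.0
```

Request:
send_rows([
  [1,[0.012,0,0],[0,0,0]],
  [1,[0.012,0,0],[0,0,0]],
  [1,[0.012,0,0],[0,0,0]],
  [1,[0.012,0,0],[0,0,0]],
  [1,[0.012,0,0],[0,0,0]],
  [1,[0.012,0,0],[0,0,0]],
  [1,[0.012,0,0],[0,0,0]],
  [1,[0.012,0,0],[0,0,0]],
  [1,[0,0,0],[0,0,0]],
  [1,[0,0,0],[0,0,0]],
])

```text
time: 4.48
tcp_pos: [0.5312, -0.2507, 0.0501]
tcp_rot: [-3.141, 0.062, -0.0]
wrist_force: [0.0, -0.3, -0.1]
finger_gap: 0.0002
grasp_force: 0.0
```

```bash
python3 st.py; python3 - <<'E'
from h import *
out=[]
for n in('scene','side'):
    d=grab(n)
    out.append(cv2.resize(d['pixels'][200:320,200:400,::-1] if n=='scene' else d['pixels'][150:270,250:450,::-1],None,fx=3,fy=3,interpolation=2)[:300])
cv2.imwrite('pics/s4.png',np.vstack(out))
E
```

```text
4.4833 board [-0.0784 -0.2   ] 0.0501 toolx [ 0.999 -0.04   0.   ] z [ 0.  0. -1.] [ 0.  -0.3 -0.1] 0.000246237467927131
```

View pics/s4.png

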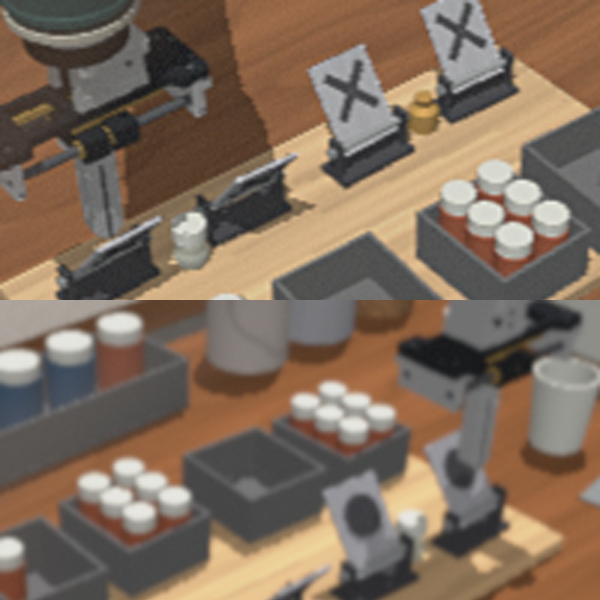

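Tag 1 now leans back with the disc facing the robot, at (455,470) in the lower view. Next is tag 3.

Request:
send_rows([
  [1,[-0.028,0,0],[0,0,0]],
  [1,[-0.028,0,0],[0,0,0]],
  [1,[-0.028,0,0],[0,0,0]],
  [1,[0,0,-0.035],[0,0,0]],
  [1,[0,0,-0.035],[0,0,0]],
  [1,[0,-0.0377,0],[0,0,0]],
  [1,[0,-0.0377,0],[0,0,0]],
  [1,[0,-0.0377,0],[0,0,0]],
  [1,[0,-0.0377,0],[0,0,0]],
  [1,[0,-0.0377,0],[0,0,0]],
  [1,[0,-0.0377,0],[0,0,0]],
  [1,[0,-0.0377,0],[0,0,0]],
])

```text
time: 5.58
tcp_pos: [0.457, 0.0177, 0.1201]
tcp_rot: [3.14, -0.064, 0.001]
wrist_force: [1.9, -0.4, -0.2]
finger_gap: 0.0009
grasp_force: 0.0
```

Request:
send_rows([
  [1,[0,0,0],[0,0,0]],
  [1,[0,0,0],[0,0,0]],
])

```text
time: 5.75
tcp_pos: [0.4573, 0.0178, 0.1199]
tcp_rot: [3.141, -0.058, 0.0]
wrist_force: [0.6, 0.5, 0.2]
finger_gap: 0.0003
grasp_force: 0.0
```

```bash
python3 st.py
```

```text
5.75 board [-0.163   0.0653] 0.1199 toolx [ 0.999 -0.037  0.   ] z [ 0. -0. -1.] [0.6 0.5 0.2] 0.00033754120550830613
```

Request:
send_rows([
  [1,[0,0,0.035],[0,0,0]],
  [1,[0,0,0.035],[0,0,0]],
  [1,[0,0,0],[0,0,0]],
  [1,[0.012,0,0],[0,0,0]],
  [1,[0.012,0,0],[0,0,0]],
  [1,[0.012,0,0],[0,0,0]],
  [1,[0.012,0,0],[0,0,0]],
  [1,[0.012,0,0],[0,0,0]],
  [1,[0.012,0,0],[0,0,0]],
  [1,[0.012,0,0],[0,0,0]],
  [1,[0.012,0,0],[0,0,0]],
])

```text
time: 6.67
tcp_pos: [0.5544, 0.0112, 0.0515]
tcp_rot: [3.141, -0.065, 0.001]
wrist_force: [-0.1, -0.5, 0.3]
finger_gap: 0.0003
grasp_force: 0.0
```

Request:
send_rows([
  [1,[0,0,0],[0,0,0]],
  [1,[0,0,0],[0,0,0]],
  [1,[-0.028,0,0],[0,0,0]],
  [1,[-0.028,0,0],[0,0,0]],
  [1,[-0.028,0,0],[0,0,0]],
  [1,[0,0,-0.035],[0,0,0]],
  [1,[0,0,-0.035],[0,0,0]],
  [1,[0,0,-0.02],[0,0,0]],
])

```text
time: 7.33
tcp_pos: [0.4693, 0.0157, 0.1434]
tcp_rot: [3.141, -0.063, 0.004]
wrist_force: [0.5, -0.6, 1.0]
finger_gap: -0.0001
grasp_force: 0.0
```

Request:
send_rows([
  [1,[0.019,0.0165,0],[0,0,0]],
  [1,[0.019,0.0165,0],[0,0,0]],
  [1,[0.019,0.0165,0],[0,0,0]],
  [1,[0.019,0.0165,0],[0,0,0]],
  [1,[0.019,0.0165,0],[0,0,0]],
  [1,[0.019,0.0165,0],[0,0,0]],
  [1,[0.019,0.0165,0],[0,0,0]],
  [1,[0.019,0.0165,0],[0,0,0]],
  [1,[0,0,0],[0,0,0]],
  [1,[0,0,0],[0,0,0]],
])

```text
time: 8.17
tcp_pos: [0.6157, -0.1231, 0.1398]
tcp_rot: [-3.141, 0.066, 0.001]
wrist_force: [0.3, 0.4, 0.7]
finger_gap: 0.0007
grasp_force: 0.0
```

```bash
python3 st.py
```

```text
8.1667 board [ 0.0009 -0.0692] 0.1398 toolx [ 0.999 -0.042 -0.001] z [-0.001  0.    -1.   ] [0.3 0.4 0.7] 0.0006510909546288751
```

Request:
send_rows([
  [1,[0,0,0.03],[0,0,0]],
  [1,[0,0,0.03],[0,0,0]],
  [1,[0,0,0.03],[0,0,0]],
  [1,[0,0,0],[0,0,0]],
  [1,[-0.012,0,0],[0,0,0]],
  [1,[-0.012,0,0],[0,0,0]],
  [1,[-0.012,0,0],[0,0,0]],
  [1,[-0.012,0,0],[0,0,0]],
  [1,[-0.012,0,0],[0,0,0]],
  [1,[-0.012,0,0],[0,0,0]],
  [1,[-0.012,0,0],[0,0,0]],
  [1,[-0.012,0,0],[0,0,0]],
])

```text
time: 9.17
tcp_pos: [0.5199, -0.1179, 0.0518]
tcp_rot: [3.141, -0.062, 0.002]
wrist_force: [-0.1, 0.3, -0.2]
finger_gap: 0.0002
grasp_force: 0.0
```

Request:
send_rows([
  [1,[0,0,0],[0,0,0]],
  [1,[0,0,0],[0,0,0]],
  [1,[0.02,0,0],[0,0,0]],
  [1,[0.02,0,0],[0,0,0]],
  [1,[0,0,-0.03],[0,0,0]],
  [1,[0,0,-0.03],[0,0,0]],
  [1,[0,0,-0.03],[0,0,0]],
  [1,[0,0,-0.03],[0,0,0]],
  [1,[0,0,-0.03],[0,0,0]],
  [1,[0,0,-0.03],[0,0,0]],
  [1,[0,0,0],[0,0,0]],
  [1,[0,0,0],[0,0,0]],
])

```text
time: 10.17
tcp_pos: [0.5616, -0.1196, 0.2319]
tcp_rot: [3.141, -0.063, 0.005]
wrist_force: [-0.4, 0.1, -1.0]
finger_gap: 0.0004
grasp_force: 0.0
```

```bash
python3 st.py; python3 - <<'E'
from h import *
out=[]
f=np.load('l.npz');A=[]
for n in('scene','side'):
    d=grab(n);w=world(d).reshape(-1,3);A.append(np.c_[(w[:,:2]-f['ctr'])@np.c_[f['x'],f['y']],w[:,2]])
    out.append(cv2.resize(d['pixels'][200:320,200:400,::-1] if n=='scene' else d['pixels'][190:310,250:450,::-1],None,fx=3,fy=3,interpolation=2)[:300])
cv2.imwrite('pics/s5.png',np.vstack(out))
L=np.vstack(A)
for hx,hy in((-.088,-.2),(-.087,-.067),(-.078,.064),(-.087,.197)):
    m=(abs(L[:,1]-hy)<.028)&(abs(L[:,0]-hx)<.08)&(L[:,2]>.06)&(L[:,2]<.13);P=L[m];k=np.polyfit(P[:,2]-.045,P[:,0]-hx,1);print(len(P),np.arctan(k[0]).round(2),P[:,2].max().round(3))
E
```

```text
10.1667 board [-0.0533 -0.0678] 0.2319 toolx [ 0.999 -0.04   0.003] z [ 0.003 -0.001 -1.   ] [-0.4  0.1 -1. ] 0.00038431020301440234
362 0.66 0.109
567 -0.66 0.11
472 0.66 0.109
466 -0.66 0.11
```

View pics/s5.png

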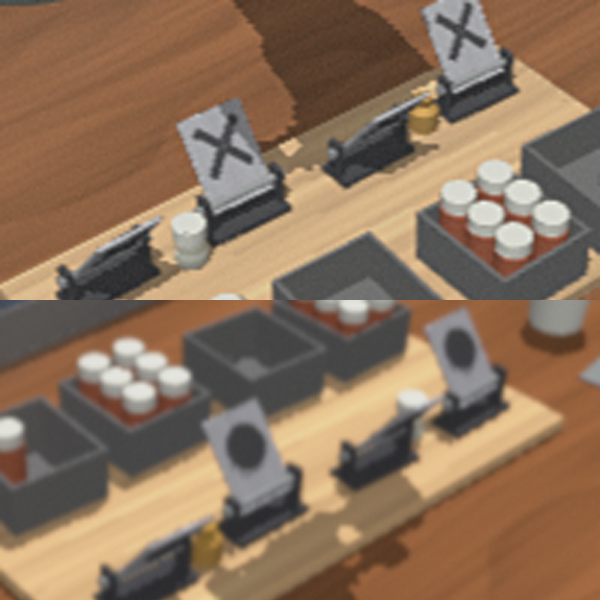

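The pictures show the discs at the two full bins, (460,350) and (245,445) in the lower view. The crosses are at the empty bin and the one-jar bin, (225,145) and (460,30) in the upper view. All four tags measure ±0.66 rad, so they are at their stops. The small jar and the weight have not moved.

```bash
python3 -c "
from bench import workorder
print(workorder.hand_in())"
```

```text
the job is handed in; nothing more can be done
None
```

The job is handed in: both full bins show the disc, the empty and one-jar bins show the cross, all four tags are fully over, and the jar and weight by the stands are where they were.

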